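# Sweep the offcuts into the tipped box

### The arm

A 6-joint arm with a two-finger parallel gripper is mounted at the origin on the work surface. World frame = base frame: x ahead of the robot, y to its left, z up, the work surface at z = 0. Lengths are in m, angles in rad, forces in N, time in s.
With the tool pointing down it reaches from about 0.3 to 0.825 m from the base axis. Payload 5.4 kg.
Tool frame: the origin (TCP) lies on the centre line of the jaws, within the pads' length; the fingertips stand 22 mm ahead of it and the grasp point (between the pads) lies 3 mm ahead of it; z points along the fingers, y is the line along which they close (so a half turn about z gives the same grasp; the last joint's range is limited). The gripper opens to 92 mm and grips with 3 to 60 N. Pads are 20 mm wide; open, the fingers measure 128 mm over their backs; the gripper's body (75 mm by 189 mm) begins 69 mm behind the grasp point.
Start: joints at [-1.31, 0.158, 1.597, -0, 1.386, -0.21], TCP at [0.261, -0.512, 0.237] pointing down, gripper open.
Joint ranges: [-2.91, 2.91], [-0.94, 2.29], [0.18, 2.7], [-1.29, 4.43], [0.17, 2.64], [-3, 3]. Speed limits (rad/s): [2.57, 2.57, 3.14, 3.14, 3.14, 3.14].

### API

Orientations are given as a unit quaternion [x, y, z, w].
In Python, from workcell import * gives the robot as it stands.
- The arm moves only by the tool apply_moves, never from a script. Its argument "steps" is a list of rows, each an object of numbers: "ax", "ay", "az": the turn, a rotation vector about the world's x, y, z in degrees; "tx", "ty", "tz": the shift along the world's x, y, z in m; "fingers": the opening in per cent of the stroke, from 0 (shut) to 100 (fully open). In form: [{"ax": .., "ay": .., "az": .., "tx": .., "ty": .., "tz": .., "fingers": ..}, ...]. A call has 1 to 5 rows; each row is the pose to reach, as a shift and turn from the pose commanded when the call began; what a row does not reach only later rows make up. A row lasts 1/8 s, in which the tool goes at most 62.5 mm and 10.7 degrees, less where a joint would pass 70% of its speed; a pose out of reach is approached as far as the arm can. A call with a gripper value outside its range is refused whole. The fingers move at their own pace and stop on an object; "newtons" is the grip in N (left out, the last holds). Time passes only in rows, so rows that repeat a pose let the fingers close. It gives the time, the measured TCP pose, the force, the opening and the grip force at its end, in the units of the state.
- sense(): the state, without advancing time (a new reading comes with each control period).
- camera(name): name is "side" or "top"; returns a dict with "pixels" (400x640x3 uint8, red, green, blue), "fx", "fy", "cx", "cy" (pixels), "extrinsics" (4x4, takes a point from camera to world coordinates). Camera axes: x right, y up, looking along -z (the intrinsics and any distortion apply to the point x, -y, -z); pixel columns grow to the right and rows downward; lengths in m; the calibration is good to about 2 mm. A picture is of the moment at which its call begins. There is no depth.
- hand_in(): hands the job in; it is judged then, once.
The state is a dict: "time": time; "q": joint angles; "dq": joint speeds; "joint_efforts": joint torques, N m; "ee_pos": TCP position; "tcp_rot": TCP orientation; "force": force on the tool from outside, world axes, zero at the start; "ft_torque": the same for the moment, N m; "finger_gap": finger opening in m; "gripper_force": force on a finger pad.
Only numpy, scipy, OpenCV 4.12 (cv2) and the standard library are available. Lean on these libraries where they do the work, as an engineer would, in place of code of your own. Each camera call takes 0.05 s, during which the arm holds its last target. There are 200 camera calls.

### The job

Tip the open offcut box over the batten onto its side, so that its mouth faces the loose offcuts (a push high against its back does it). Then take the wooden bench pusher and sweep all four dark offcuts right into the box with it, without touching them with the gripper, leaving the box lying across the batten. Finally lay the pusher flat on the bench, out of the box, and leave the tape measure and the sanding block where they are.

Things in the scene. Friction and masses are not known exactly. Their poses are not given: they have to be found in the camera images.
- stop: Dark wooden batten fixed to the bench: 260 long (its x), 18 wide (its y), 10 high. Origin under its centre. Its +y side faces the standing box, its -y side faces the offcuts. Its y axis lies within 0.18 rad of the world's.
- box: Loose empty plywood box, open at the top, 0.6 to 0.95 kg: 240 long (x, along the batten), 130 wide (y), 150 high (z), walls 6. Origin under its centre, z towards the mouth. Stands upright on the batten's +y side, its -y wall 5 to 20 mm from it. Pushed that way it slides until its foot meets the batten; pushed on, high on its +y wall, it tips over the batten onto its -y wall (a pushed spot moves forward and up, in an arc).
- box_mouth (a point): Centre of the box's open mouth, in the plane of the rim, 150 from the underside along the box's z. Once tipped, the box lies across the batten with the mouth about 5 degrees down, its lip on the bench some 130 beyond the batten's middle; clear opening 228 wide, about 120 high. Only weight and friction hold it.
- box_lip (a point): Middle of the rim edge of the box's -y wall (outer face), which touches the bench once the box is tipped. The wall's last 36 mm is bevelled on the inner side from 6 mm to a sharp edge, so that things slide in over it. In the tipped box the surface they slide on is about 10 above the bench at 40 in from the lip, and 14 at 90 in.
- pusher: Loose wooden bench pusher, 0.2 kg, lying flat. Origin on its underside below the grip's centre; x points along the handle to the blade, z up. Grip: upright block 55 long (x), 24 wide (y), its top 72 above the underside; grasp it from above across the 24. Handle bar 30 wide, 16 thick along the underside from x -30 to the blade.
- pusher_blade (a point): Middle of the blade's pushing face, 150 ahead of the pusher's origin, 22.5 above its underside. The blade is 140 wide (y), 45 high, 12 thick (x 138 to 150); from each end a wing 8 thick points 22 further ahead, to x 172.
- piece_block: Dark hardwood offcut, a block 36 x 26 x 24 high, 25 g. Origin at its centre. The four offcuts lie 200 to 335 mm from the batten on its -y side, within about 75 mm either side of its middle line.
- piece_notched: Dark hardwood offcut with a step, 34 x 30, 27 high (14 at the low side), 22 g. Origin 13 above its underside.
- piece_disc: Dark dowel slice lying flat, diameter 34, 22 high, 20 g. Origin at its centre.
- piece_square: Dark hardwood offcut, 30 x 30 x 20 high, 22 g. Origin at its centre.
- tape_measure: Yellow tape measure, 62 x 40 x 36 high, lying beside the offcuts (sizes in mm). Bystander: leave it alone. Origin under its centre.
- sanding_block: Cork sanding block 50 x 100 x 30 high, lying beside the standing box, at its end nearer the robot (sizes in mm). Bystander: leave it alone. Origin under its centre.
There are look-alikes about, which are no part of the job. What is shaped like the piece_disc but blue or purple is not meant.

How it is judged:
On the way, in this order (a step that is already met when the one before it is completed fails the run):
1. The box lies on its side across the batten, its mouth towards the offcuts, at rest (angle between box's own z axis and vertical between 1.35 and 1.85 rad and y of box_mouth in the frame of stop below -0.09 m and horizontal distance between box and stop below 0.08 m and linear speed of box below 0.03 m/s), for 0.3 s.
2. All four offcuts are inside the lying box (angle between box's own z axis and vertical between 1.35 and 1.85 rad and y of box_mouth in the frame of stop below -0.09 m and horizontal distance between box and stop below 0.08 m and x of piece_block in the frame of box between -0.12 and 0.12 m and y of piece_block in the frame of box between -0.065 and 0.065 m and z of piece_block in the frame of box between 0 and 0.14 m and x of piece_notched in the frame of box between -0.12 and 0.12 m and y of piece_notched in the frame of box between -0.065 and 0.065 m and z of piece_notched in the frame of box between 0 and 0.14 m and x of piece_disc in the frame of box between -0.12 and 0.12 m and y of piece_disc in the frame of box between -0.065 and 0.065 m and z of piece_disc in the frame of box between 0 and 0.14 m and x of piece_square in the frame of box between -0.12 and 0.12 m and y of piece_square in the frame of box between -0.065 and 0.065 m and z of piece_square in the frame of box between 0 and 0.14 m), for 0.2 s.
At the end, for the whole second after the job is handed in: Box on its side, mouth towards the offcuts' place (rim over 90 mm past the batten), bottom within 80 mm of the batten's centre; each offcut's centre inside, 10 mm or more behind the rim; pusher flat on the bench (0.12 rad, 8 mm), blade over 30 mm outside the mouth; all at rest (all of step 2 and angle between pusher's own z axis and vertical below 0.12 rad and height (world z) of pusher below 0.008 m and z of pusher_blade in the frame of box above 0.18 m and linear speed of each of box, pusher, piece_block, piece_notched, piece_disc, piece_square below 0.02 m/s); the robot touches nothing.
It fails at once if The gripper or arm touches an offcut (contact force between any of the fingers, the arm and piece_block above 0.5 N or contact force between any of the fingers, the arm and piece_notched above 0.5 N or contact force between any of the fingers, the arm and piece_disc above 0.5 N or contact force between any of the fingers, the arm and piece_square above 0.5 N).
It fails at once if A bystander is moved by more than 40 mm or tipped (distance of any of tape_measure, sanding_block from where it was at the start of the episode above 0.04 m or angle between any of tape_measure, sanding_block's own z axis and vertical above 0.5 rad).
It also fails if it takes over 72 s, if anything falls off the work surface, if the arm or the gripper's body presses on something with over 40 N, if the wrist force passes 120 N, or if a joint passes its speed limit or range.

## Working session

There is one attempt and no reset: what is moved stays moved. The work goes in short steps, Python scripts to look and compute and a tool call to move; the robot and the scene stay as the last step left them, time stands still between calls to the robot, and variables do not carry over. Pictures are saved under pics/ and viewed, at most 10 in all, crops included, and the job is handed in when it is done.

Besides the shell and the picture viewer there is one more tool, called after ">>>" as name([rows], argument=value, ...), one row to a line, values as JSON. apply_moves: Moves the arm, as the interface text tells. Its arguments: {"type":"object","properties":{"steps":{"type":"array","items":{"type":"object","properties":{"ax":{"type":"number"},"ay":{"type":"number"},"az":{"type":"number"},"tx":{"type":"number"},"ty":{"type":"number"},"tz":{"type":"number"},"fingers":{"type":"number"}}}},"newtons":{"type":"number"}},"required":["steps"]}

```bash
mkdir -p pics; python3 - <<'E'
from workcell import *
import cv2,numpy as np
for n in("top","side"):
    c=camera(n);cv2.imwrite(f"pics/{n}0.png",c["pixels"][:,:,::-1])
    print(n,c["fx"],c["fy"],c["cx"],c["cy"],np.round(c["extrinsics"],3).tolist(),[k for k in c])
print(sense())
E
```

```text
top 392.9368610591724 392.9368610591724 322.4273471781459 203.50812095637176 [[-0.014, 0.993, -0.121, 0.428], [-0.999, -0.019, -0.042, -0.065], [-0.044, 0.12, 0.992, 1.02], [0.0, 0.0, 0.0, 1.0]] ['pixels', 'fx', 'fy', 'cx', 'cy', 'extrinsics']
side 386.8506905039164 386.8506905039164 318.50990584008514 199.57840774506408 [[0.949, 0.217, -0.227, 0.362], [-0.314, 0.691, -0.651, -0.628], [0.015, 0.689, 0.724, 0.771], [0.0, 0.0, 0.0, 1.0]] ['pixels', 'fx', 'fy', 'cx', 'cy', 'extrinsics']
{'time': 0.1, 'q': array([-1.31008911e+00,  1.58989325e-01,  1.59810866e+00,  7.24813671e-06,
        1.38617169e+00, -2.10084537e-01]), 'dq': array([-0.00126548, -0.00291543, -0.00307006,  0.00064542, -0.00070265,
        0.00170045]), 'joint_efforts': array([-5.16888340e-04, -3.86503780e+01, -3.22959673e+01,  7.02668075e-02,
        3.40118736e-02, -4.75096647e-05]), 'ee_pos': array([ 0.26066851, -0.51193292,  0.2357143 ]), 'tcp_rot': array([ 9.72421903e-01,  2.33227229e-01, -1.76607789e-05, -8.38332080e-04]), 'force': array([ 0.18549155,  0.01577638, -0.59124864]), 'ft_torque': array([ 0.03288719, -0.06709115, -0.0019487 ]), 'gripper_force': 0.0, 'finger_gap': 0.09192291051986021}
```

View pics/top0.png

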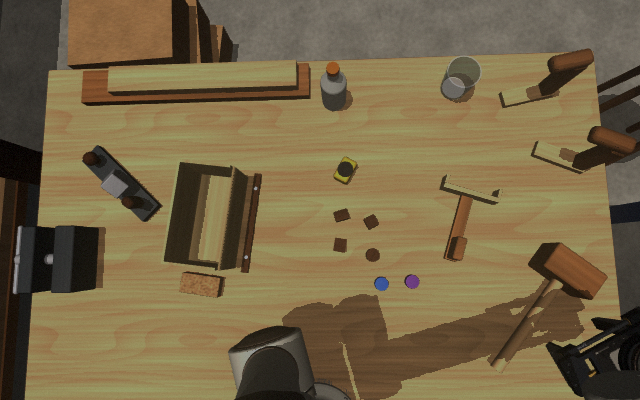

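View pics/side0.png

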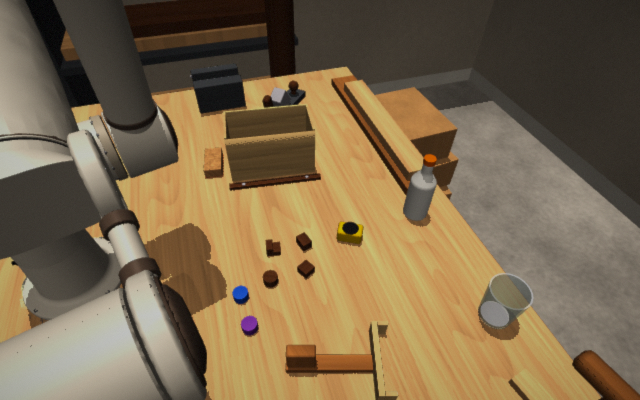

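The top view shows the box around (205,215), the batten from (258,175) to (245,270), and the four dark offcuts at (342,215), (371,222), (340,245) and (372,255). The blue (381,284) and purple (412,282) discs are look-alikes. The dark disc at (372,255) is piece_disc. The light-bladed pusher has its grip at (456,248) and its blade at (470,190). I'll confirm this in an enlarged crop and measure.

```bash
cat > h.py <<'E'
from workcell import *
import cv2,numpy as np
def ray(c,uv,z):
    d=np.array([(uv[0]-c["cx"])/c["fx"],-(uv[1]-c["cy"])/c["fy"],-1.])
    E=c["extrinsics"];d=E[:3,:3]@d;o=E[:3,3]
    return np.round(o+d*(z-o[2])/d[2],4)
def proj(c,p):
    E=c["extrinsics"];q=E[:3,:3].T@(np.array(p)-E[:3,3])
    return np.round([c["cx"]+c["fx"]*q[0]/-q[2],c["cy"]-c["fy"]*q[1]/-q[2]],1)
def crop(c,x0,y0,x1,y1,s,name):
    im=c["pixels"][y0:y1,x0:x1,::-1];cv2.imwrite(name,cv2.resize(im,None,fx=s,fy=s,interpolation=cv2.INTER_CUBIC))
def blobs(c,roi,test,amin=40):
    x0,y0,x1,y1=roi
    p=c["pixels"][y0:y1,x0:x1].astype(int)
    m=test(p[...,0],p[...,1],p[...,2]).astype(np.uint8)
    n,l,s,ce=cv2.connectedComponentsWithStats(m)
    out=[]
    for i in range(1,n):
        if s[i,4]>=amin:
            ct=cv2.findContours((l==i).astype(np.uint8),0,2)[0][0]
            r=cv2.minAreaRect(ct)
            out.append((np.round(ce[i]+[x0,y0],1),s[i,4],np.round(cv2.boxPoints(r)+[x0,y0],1)))
    return out
E
python3 - <<'E'
from h import *
c=camera("top");crop(c,150,150,520,300,2.1,"pics/crop.png")
print("pieces");
for b in blobs(c,(320,190,400,275),lambda r,g,b:r+g+b<230,25):print(b[0],b[1],ray(c,b[0],.022))
print("batten")
for b in blobs(c,(225,165,270,280),lambda r,g,b:(r-g>25)&(r+g+b<260)):print(b[0],b[1],[ray(c,p,.01)[:2] for p in b[2]])
print("pusher")
for b in blobs(c,(430,165,510,270),lambda r,g,b:(r>1.7*g)):print(b[0],b[1],b[2].tolist(),[ray(c,p,.016)[:2] for p in b[2]])
E
```

```text
pieces
[341.2 215. ] 162 [ 0.5196 -0.0699  0.022 ]
[370.7 221.5] 157 [ 0.5018 -0.1441  0.022 ]
[339.8 244.7] 161 [ 0.4445 -0.0649  0.022 ]
[372.3 254.5] 155 [ 0.4189 -0.1458  0.022 ]
batten
[249.4 233.8] 40 [array([0.5042, 0.1749]), array([0.504 , 0.1644]), array([0.4523, 0.164 ]), array([0.4525, 0.1744])]
pusher
```

View pics/crop.png

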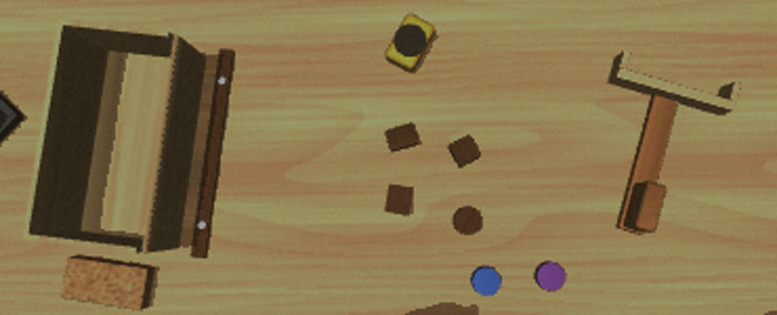

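```bash
python3 - <<'E'
from h import *
c=camera("top")
f=lambda x,y,z:ray(c,(150+x/2.1,150+y/2.1),z)[:2]
print("batten",[f(*p,.01) for p in((221,50),(235,51),(208,257),(192,256))])
print("nails",f(222,80,.01),f(202,225,.01))
print("box rim",[f(*p,.15) for p in((65,26),(30,234),(172,36),(143,250))])
print("cork top",[f(*p,.03) for p in((70,256),(157,268),(147,308),(63,298))])
print("grip top",[f(*p,.072) for p in((640,181),(665,186),(656,234),(631,229))])
print("bar near blade",f(652,96,.016),f(677,102,.016),"bar rear",f(618,228,.016))
print("blade top",f(622,52,.045),f(740,84,.045),f(735,112,.045),f(612,76,.045))
print("tape",[f(*p,.036) for p in((410,14),(437,28),(412,70),(388,58))])
E
```

```text
batten [array([0.6337, 0.1542]), array([0.632 , 0.1365]), array([0.3776, 0.1684]), array([0.379 , 0.1881])]
nails [0.5955 0.1527] [0.4163 0.1761]
box rim [array([0.6357, 0.2962]), array([0.4109, 0.3271]), array([0.6218, 0.1776]), array([0.3927, 0.2052])]
cork top [array([0.3817, 0.3313]), array([0.3663, 0.2251]), array([0.3196, 0.2364]), array([0.3322, 0.3383])]
grip top [array([ 0.4598, -0.3377]), array([ 0.4538, -0.3652]), array([ 0.4004, -0.3522]), array([ 0.4063, -0.3248])]
bar near blade [ 0.564  -0.3736] [ 0.5561 -0.4029] bar rear [ 0.4064 -0.325 ]
blade top [ 0.6134 -0.3326] [ 0.5722 -0.4671] [ 0.5393 -0.4591] [ 0.5848 -0.3195]
tape [array([ 0.6677, -0.083 ]), array([ 0.6496, -0.1153]), array([ 0.5986, -0.084 ]), array([ 0.6139, -0.0553])]
```

The crop confirms the pusher, the four dark offcuts and the blue and purple decoys. The batten centre is about (0.5055, 0.162) with its x axis at -7.4°. The pusher origin is about (0.430, -0.345) with its x axis at -17.5°. I'm moving the open gripper, fingers along the batten, to behind the box.

>>> apply_moves([
  {"tx": 0.018,"ty": 0.056,"tz": 0.02,"az": 10},
  {"tx": 0.036,"ty": 0.112,"tz": 0.04,"az": 20},
  {"tx": 0.054,"ty": 0.168,"tz": 0.06,"az": 30},
  {"tx": 0.072,"ty": 0.225,"tz": 0.063,"az": 40},
  {"tx": 0.09,"ty": 0.285,"tz": 0.063,"az": 50},
])

```text
invalid input at $.steps[0]: expected keys ax, ay, az, tx, ty, tz, fingers
```

>>> apply_moves([
  {"tx": 0.018,"ty": 0.057,"az": 5.6},
  {"tx": 0.036,"ty": 0.115,"az": 5.6},
  {"tx": 0.054,"ty": 0.172,"az": 5.6},
  {"tx": 0.072,"ty": 0.23,"az": 5.6},
  {"tx": 0.09,"ty": 0.287,"az": 5.6},
])

```text
invalid input at $.steps[0]: expected keys ax, ay, az, tx, ty, tz, fingers
```

>>> apply_moves([
  {"tx": 0.018,"ty": 0.057},
  {"tx": 0.036,"ty": 0.115},
  {"tx": 0.054,"ty": 0.172},
  {"tx": 0.072,"ty": 0.23},
  {"tx": 0.09,"ty": 0.29},
])

```text
invalid input at $.steps[0]: expected keys ax, ay, az, tx, ty, tz, fingers
```

All keys are needed in each row.

>>> apply_moves([
  {"ax": 0,"ay": 0,"az": 10,"tx": 0.018,"ty": 0.056,"tz": 0.02,"fingers": 100},
  {"ax": 0,"ay": 0,"az": 20,"tx": 0.036,"ty": 0.112,"tz": 0.04,"fingers": 100},
  {"ax": 0,"ay": 0,"az": 30,"tx": 0.054,"ty": 0.168,"tz": 0.06,"fingers": 100},
  {"ax": 0,"ay": 0,"az": 40,"tx": 0.072,"ty": 0.225,"tz": 0.063,"fingers": 100},
  {"ax": 0,"ay": 0,"az": 50,"tx": 0.09,"ty": 0.285,"tz": 0.063,"fingers": 100},
])

```text
time: 0.82
ee_pos: [0.3511, -0.226, 0.3001]
tcp_rot: [0.781, 0.624, 0.0, 0.001]
force: [0.9, 0.6, 0.3]
finger_gap: 0.092
gripper_force: 0.0
```

>>> apply_moves([
  {"ax": 0,"ay": 0,"az": 5.6,"tx": 0.018,"ty": 0.057,"tz": 0,"fingers": 100},
  {"ax": 0,"ay": 0,"az": 5.6,"tx": 0.036,"ty": 0.115,"tz": 0,"fingers": 100},
  {"ax": 0,"ay": 0,"az": 5.6,"tx": 0.054,"ty": 0.172,"tz": 0,"fingers": 100},
  {"ax": 0,"ay": 0,"az": 5.6,"tx": 0.072,"ty": 0.23,"tz": 0,"fingers": 100},
  {"ax": 0,"ay": 0,"az": 5.6,"tx": 0.09,"ty": 0.287,"tz": 0,"fingers": 100},
])

```text
time: 1.45
ee_pos: [0.441, 0.0615, 0.2997]
tcp_rot: [0.751, 0.66, 0.0, 0.0]
force: [0.9, -1.0, -0.4]
finger_gap: 0.0918
gripper_force: 0.0
```

>>> apply_moves([
  {"ax": 0,"ay": 0,"az": 0,"tx": 0.018,"ty": 0.057,"tz": 0,"fingers": 100},
  {"ax": 0,"ay": 0,"az": 0,"tx": 0.036,"ty": 0.115,"tz": 0,"fingers": 100},
  {"ax": 0,"ay": 0,"az": 0,"tx": 0.054,"ty": 0.172,"tz": 0,"fingers": 100},
  {"ax": 0,"ay": 0,"az": 0,"tx": 0.072,"ty": 0.23,"tz": 0,"fingers": 100},
  {"ax": 0,"ay": 0,"az": 0,"tx": 0.09,"ty": 0.29,"tz": 0,"fingers": 100},
])

```text
time: 2.08
ee_pos: [0.531, 0.3512, 0.2994]
tcp_rot: [0.751, 0.66, -0.0, 0.0]
force: [1.3, 0.1, 1.3]
finger_gap: 0.0917
gripper_force: 0.0
```

>>> apply_moves([
  {"ax": 0,"ay": 0,"az": 0,"tx": 0.001,"ty": 0.006,"tz": -0.055,"fingers": 100},
  {"ax": 0,"ay": 0,"az": 0,"tx": 0.001,"ty": 0.006,"tz": -0.11,"fingers": 100},
  {"ax": 0,"ay": 0,"az": 0,"tx": 0,"ty": 0,"tz": -0.152,"fingers": 100},
  {"ax": 0,"ay": 0,"az": 0,"tx": -0.001,"ty": -0.01,"tz": -0.152,"fingers": 100},
  {"ax": 0,"ay": 0,"az": 0,"tx": -0.0025,"ty": -0.02,"tz": -0.152,"fingers": 100},
])

```text
time: 2.7
ee_pos: [0.5291, 0.3296, 0.1498]
tcp_rot: [0.752, 0.66, 0.002, -0.0]
force: [-3.7, 10.5, 7.2]
finger_gap: 0.0917
gripper_force: 5.3
```

>>> apply_moves([
  {"ax": 0,"ay": 0,"az": 0,"tx": -0.001,"ty": -0.008,"tz": 0,"fingers": 100},
  {"ax": 0,"ay": 0,"az": 0,"tx": -0.002,"ty": -0.017,"tz": 0,"fingers": 100},
  {"ax": 0,"ay": 0,"az": 0,"tx": -0.004,"ty": -0.029,"tz": 0.01,"fingers": 100},
  {"ax": 0,"ay": 0,"az": 0,"tx": -0.005,"ty": -0.041,"tz": 0.02,"fingers": 100},
  {"ax": 0,"ay": 0,"az": 0,"tx": -0.007,"ty": -0.054,"tz": 0.029,"fingers": 100},
])

```text
time: 3.32
ee_pos: [0.5235, 0.2761, 0.1813]
tcp_rot: [0.751, 0.66, 0.004, 0.001]
force: [2.0, 5.1, 3.1]
finger_gap: 0.092
gripper_force: 2.8
```

```bash
python3 - <<'E'
from h import *
c=camera("side");crop(c,120,40,380,220,3,"pics/tip.png")
E
```

```text
(no output)
```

View pics/tip.png

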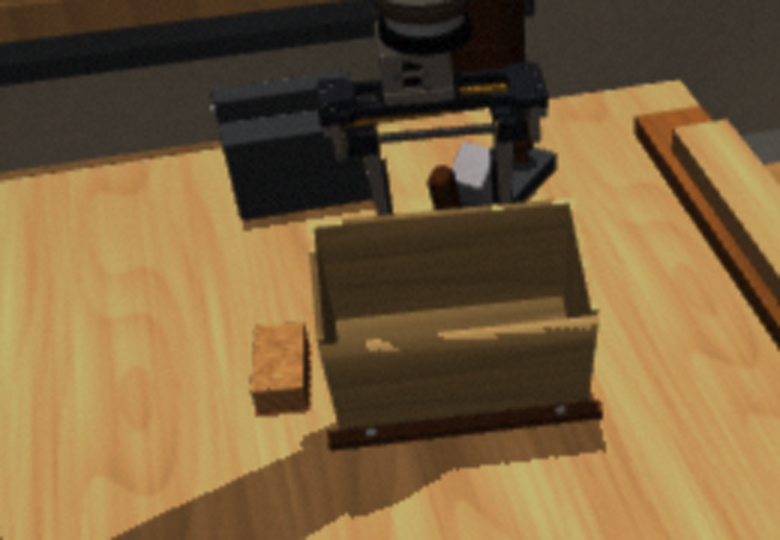

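The box is tilting squarely against the batten, with both fingers on its back wall. I'll continue along the arc.

>>> apply_moves([
  {"ax": 0,"ay": 0,"az": 0,"tx": -0.002,"ty": -0.014,"tz": 0.0075,"fingers": 100},
  {"ax": 0,"ay": 0,"az": 0,"tx": -0.004,"ty": -0.028,"tz": 0.0135,"fingers": 100},
  {"ax": 0,"ay": 0,"az": 0,"tx": -0.006,"ty": -0.043,"tz": 0.0185,"fingers": 100},
  {"ax": 0,"ay": 0,"az": 0,"tx": -0.008,"ty": -0.058,"tz": 0.022,"fingers": 100},
  {"ax": 0,"ay": 0,"az": 0,"tx": -0.01,"ty": -0.074,"tz": 0.024,"fingers": 100},
])

```text
time: 4.0
ee_pos: [0.5127, 0.2005, 0.2028]
tcp_rot: [0.751, 0.66, 0.002, 0.001]
force: [2.3, 1.3, 3.5]
finger_gap: 0.0918
gripper_force: 2.1
```

>>> apply_moves([
  {"ax": 0,"ay": 0,"az": 0,"tx": -0.001,"ty": -0.01,"tz": 0,"fingers": 100},
  {"ax": 0,"ay": 0,"az": 0,"tx": -0.0025,"ty": -0.02,"tz": 0,"fingers": 100},
  {"ax": 0,"ay": 0,"az": 0,"tx": -0.004,"ty": -0.03,"tz": 0,"fingers": 100},
  {"ax": 0,"ay": 0,"az": 0,"tx": -0.005,"ty": -0.04,"tz": 0,"fingers": 100},
  {"ax": 0,"ay": 0,"az": 0,"tx": -0.006,"ty": -0.05,"tz": 0,"fingers": 100},
])

```text
time: 4.62
ee_pos: [0.5042, 0.1505, 0.1997]
tcp_rot: [0.751, 0.66, -0.001, -0.001]
force: [-0.7, 1.1, -0.0]
finger_gap: 0.0919
gripper_force: 0.2
```

```bash
python3 - <<'E'
from h import *
c=camera("side");crop(c,120,40,380,240,3,"pics/tip2.png");print(sense()["force"])
E
```

```text
[ 0.95753239 -0.9489016  -0.5926788 ]
```

View pics/tip2.png

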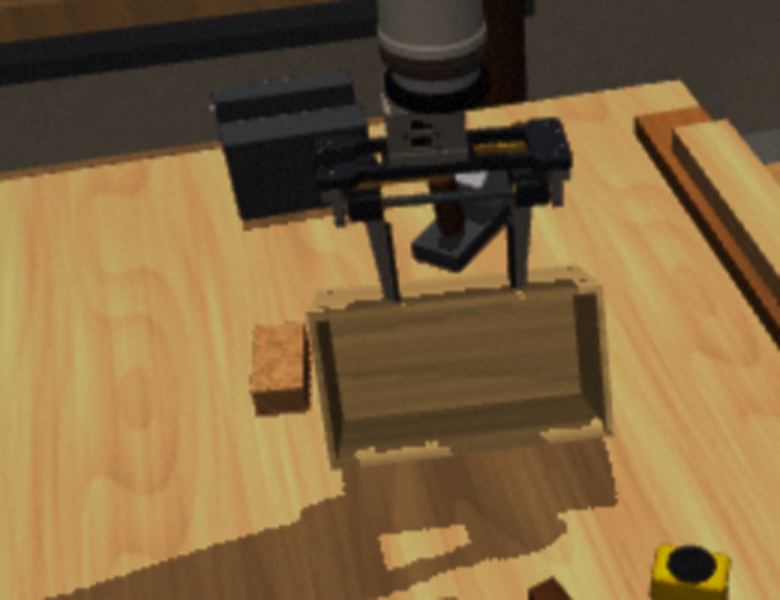

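The box is past its balance point. I'll follow a little further, then lift and look again.

>>> apply_moves([
  {"ax": 0,"ay": 0,"az": 0,"tx": -0.002,"ty": -0.015,"tz": 0,"fingers": 100},
  {"ax": 0,"ay": 0,"az": 0,"tx": -0.004,"ty": -0.03,"tz": 0,"fingers": 100},
  {"ax": 0,"ay": 0,"az": 0,"tx": -0.004,"ty": -0.03,"tz": 0.03,"fingers": 100},
  {"ax": 0,"ay": 0,"az": 0,"tx": -0.004,"ty": -0.03,"tz": 0.08,"fingers": 100},
  {"ax": 0,"ay": 0,"az": 0,"tx": -0.004,"ty": -0.08,"tz": 0.1,"fingers": 100},
])

```text
time: 5.3
ee_pos: [0.502, 0.0717, 0.3038]
tcp_rot: [0.75, 0.661, 0.002, 0.002]
force: [1.0, -0.5, 0.1]
finger_gap: 0.0918
gripper_force: 0.0
```

```bash
python3 - <<'E'
from h import *
c=camera("side");crop(c,120,40,380,240,3,"pics/tip3.png")
E
```

```text
(no output)
```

View pics/tip3.png

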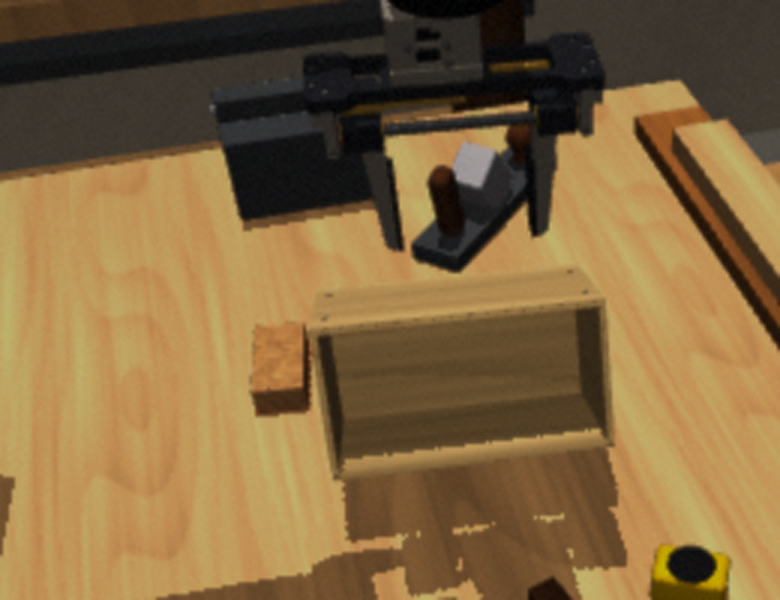

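The box is lying down with its mouth toward the offcuts; the lip runs from crop (340,476) to (612,443). Moving to the pusher.

```bash
python3 - <<'E'
from h import *
c=camera("side")
for p in((340,476),(612,443)):
    w=ray(c,(120+p[0]/3,40+p[1]/3),0.0);d=w[:2]-[.5055,.1618];print(w,d@[.9918,-.128],d@[.128,.9918])
E
```

```text
[0.3816 0.1385 0.    ] -0.11990161999999996 -0.038968139999999984
[0.6331 0.1047 0.    ] 0.13386248000000006 -0.04029897999999999
```

>>> apply_moves([
  {"ax": 0,"ay": 0,"az": -10,"tx": -0.007,"ty": -0.042,"tz": -0.005,"fingers": 100},
  {"ax": 0,"ay": 0,"az": -20,"tx": -0.014,"ty": -0.084,"tz": -0.01,"fingers": 100},
  {"ax": 0,"ay": 0,"az": -30,"tx": -0.021,"ty": -0.126,"tz": -0.02,"fingers": 100},
  {"ax": 0,"ay": 0,"az": -40,"tx": -0.028,"ty": -0.168,"tz": -0.03,"fingers": 100},
  {"ax": 0,"ay": 0,"az": -50,"tx": -0.035,"ty": -0.21,"tz": -0.04,"fingers": 100},
])

```text
time: 6.02
ee_pos: [0.4652, -0.1398, 0.2594]
tcp_rot: [0.961, 0.278, -0.0, -0.001]
force: [0.9, 0.6, 0.3]
finger_gap: 0.092
gripper_force: 0.0
```

>>> apply_moves([
  {"ax": 0,"ay": 0,"az": -10,"tx": -0.007,"ty": -0.042,"tz": -0.01,"fingers": 100},
  {"ax": 0,"ay": 0,"az": -20,"tx": -0.014,"ty": -0.084,"tz": -0.02,"fingers": 100},
  {"ax": 0,"ay": 0,"az": -30,"tx": -0.021,"ty": -0.126,"tz": -0.03,"fingers": 100},
  {"ax": 0,"ay": 0,"az": -40,"tx": -0.028,"ty": -0.168,"tz": -0.05,"fingers": 100},
  {"ax": 0,"ay": 0,"az": -50,"tx": -0.036,"ty": -0.208,"tz": -0.1,"fingers": 100},
])

```text
time: 6.65
ee_pos: [0.4309, -0.3482, 0.163]
tcp_rot: [0.988, -0.155, 0.002, 0.002]
force: [0.2, -0.3, -0.1]
finger_gap: 0.0919
gripper_force: 0.0
```

```bash
python3 - <<'E'
from h import *
c=camera("side");crop(c,240,230,440,400,3,"pics/grip.png")
s=sense();print(s["ee_pos"],s["tcp_rot"]);p=s["ee_pos"]
for a in((0.43,-.345,.072),(.573,-.39,.0225),tuple(p+[0,0,-.022])):
    u=proj(c,a);print(a,u,(u-[240,230])*3)
E
```

```text
[ 0.42610913 -0.34818548  0.15401014] [ 0.98728977 -0.15887899 -0.00364654 -0.00175616]
(0.43, -0.345, 0.072) [299.3 348.4] [177.9 355.2]
(0.573, -0.39, 0.0225) [377.7 358.4] [413.1 385.2]
(np.float64(0.4261091298525376), np.float64(-0.3481854800294804), np.float64(0.13201014006904455)) [296.9 336.4] [170.7 319.2]
```

View pics/grip.png

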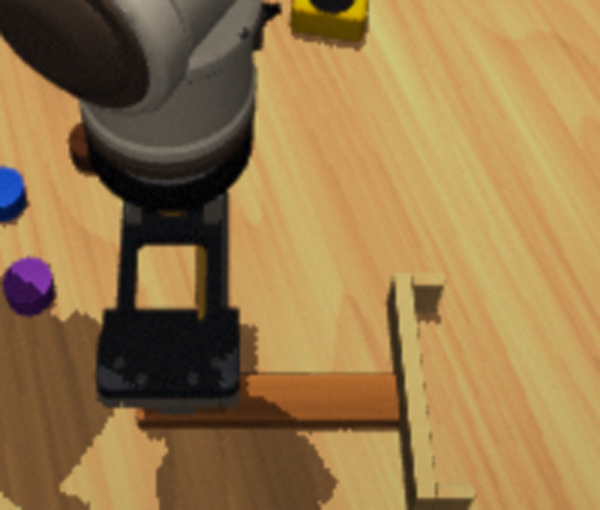

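The pusher grip is under the gripper as predicted, at crop (178,355). The lip was measured too short, so the box may still have been falling. I'll check both views in one picture.

```bash
python3 - <<'E'
from h import *
c=camera("side");t=camera("top")
a=cv2.resize(c["pixels"][80:280,180:400,::-1],None,fx=1.8,fy=1.8)
b=cv2.resize(t["pixels"][140:340,150:370,::-1],None,fx=1.8,fy=1.8)
cv2.imwrite("pics/both.png",np.hstack([a,b]))
E
```

```text
(no output)
```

View pics/both.png

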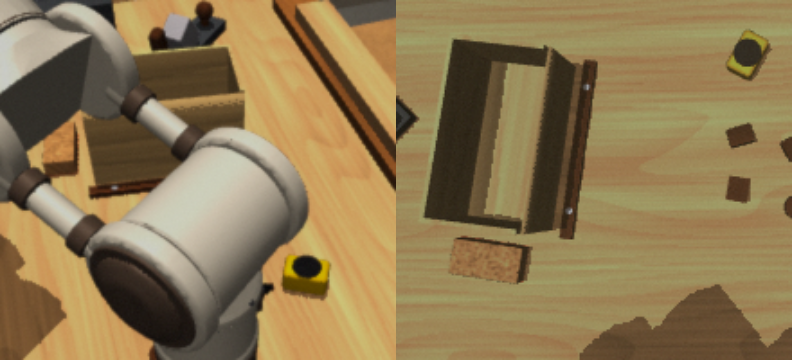

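The box was only at about 62° and fell back upright when released; it looks like it landed in its original place. Its balance point is later than I assumed, so I'll redo the tip and follow the arc to about 85°.

>>> apply_moves([
  {"ax": 0,"ay": 0,"az": 10,"tx": 0.008,"ty": 0.045,"tz": 0.04,"fingers": 100},
  {"ax": 0,"ay": 0,"az": 20,"tx": 0.016,"ty": 0.09,"tz": 0.08,"fingers": 100},
  {"ax": 0,"ay": 0,"az": 30,"tx": 0.024,"ty": 0.14,"tz": 0.11,"fingers": 100},
  {"ax": 0,"ay": 0,"az": 40,"tx": 0.032,"ty": 0.195,"tz": 0.135,"fingers": 100},
  {"ax": 0,"ay": 0,"az": 50,"tx": 0.041,"ty": 0.25,"tz": 0.15,"fingers": 100},
])

```text
time: 7.42
ee_pos: [0.4718, -0.0929, 0.3152]
tcp_rot: [0.959, 0.284, 0.002, 0.001]
force: [0.9, 0.7, -0.9]
finger_gap: 0.0915
gripper_force: 0.0
```

>>> apply_moves([
  {"ax": 0,"ay": 0,"az": 10,"tx": 0.008,"ty": 0.055,"tz": 0,"fingers": 100},
  {"ax": 0,"ay": 0,"az": 20,"tx": 0.016,"ty": 0.11,"tz": 0,"fingers": 100},
  {"ax": 0,"ay": 0,"az": 30,"tx": 0.024,"ty": 0.165,"tz": 0,"fingers": 100},
  {"ax": 0,"ay": 0,"az": 40,"tx": 0.032,"ty": 0.22,"tz": 0,"fingers": 100},
  {"ax": 0,"ay": 0,"az": 50,"tx": 0.041,"ty": 0.275,"tz": 0,"fingers": 100},
])

```text
time: 8.05
ee_pos: [0.5119, 0.1824, 0.3137]
tcp_rot: [0.749, 0.663, 0.001, 0.001]
force: [0.1, 0.2, 0.2]
finger_gap: 0.0919
gripper_force: 0.0
```

>>> apply_moves([
  {"ax": 0,"ay": 0,"az": 0,"tx": 0.006,"ty": 0.06,"tz": 0,"fingers": 100},
  {"ax": 0,"ay": 0,"az": 0,"tx": 0.013,"ty": 0.12,"tz": 0,"fingers": 100},
  {"ax": 0,"ay": 0,"az": 0,"tx": 0.02,"ty": 0.178,"tz": 0,"fingers": 100},
  {"ax": 0,"ay": 0,"az": 0,"tx": 0.02,"ty": 0.178,"tz": -0.06,"fingers": 100},
  {"ax": 0,"ay": 0,"az": 0,"tx": 0.02,"ty": 0.178,"tz": -0.12,"fingers": 100},
])

```text
time: 8.68
ee_pos: [0.5321, 0.3598, 0.1929]
tcp_rot: [0.75, 0.661, 0.002, 0.0]
force: [-0.1, -0.2, -1.0]
finger_gap: 0.092
gripper_force: 0.0
```

>>> apply_moves([
  {"ax": 0,"ay": 0,"az": 0,"tx": 0,"ty": 0,"tz": -0.045,"fingers": 100},
  {"ax": 0,"ay": 0,"az": 0,"tx": -0.001,"ty": -0.01,"tz": -0.045,"fingers": 100},
  {"ax": 0,"ay": 0,"az": 0,"tx": -0.003,"ty": -0.02,"tz": -0.045,"fingers": 100},
  {"ax": 0,"ay": 0,"az": 0,"tx": -0.004,"ty": -0.03,"tz": -0.045,"fingers": 100},
  {"ax": 0,"ay": 0,"az": 0,"tx": -0.005,"ty": -0.037,"tz": -0.045,"fingers": 100},
])

```text
time: 9.3
ee_pos: [0.5297, 0.3241, 0.1525]
tcp_rot: [0.752, 0.659, 0.006, -0.002]
force: [-1.5, 16.4, 13.8]
finger_gap: 0.0921
gripper_force: 8.2
```

>>> apply_moves([
  {"ax": 0,"ay": 0,"az": 0,"tx": -0.001,"ty": -0.008,"tz": 0,"fingers": 100},
  {"ax": 0,"ay": 0,"az": 0,"tx": -0.003,"ty": -0.02,"tz": 0.01,"fingers": 100},
  {"ax": 0,"ay": 0,"az": 0,"tx": -0.004,"ty": -0.032,"tz": 0.02,"fingers": 100},
  {"ax": 0,"ay": 0,"az": 0,"tx": -0.005,"ty": -0.045,"tz": 0.029,"fingers": 100},
  {"ax": 0,"ay": 0,"az": 0,"tx": -0.007,"ty": -0.059,"tz": 0.0365,"fingers": 100},
])

```text
time: 9.93
ee_pos: [0.5223, 0.2628, 0.1879]
tcp_rot: [0.751, 0.66, 0.004, 0.0]
force: [0.0, 5.1, 5.0]
finger_gap: 0.0918
gripper_force: 3.2
```

>>> apply_moves([
  {"ax": 0,"ay": 0,"az": 0,"tx": -0.002,"ty": -0.014,"tz": 0.006,"fingers": 100},
  {"ax": 0,"ay": 0,"az": 0,"tx": -0.004,"ty": -0.029,"tz": 0.011,"fingers": 100},
  {"ax": 0,"ay": 0,"az": 0,"tx": -0.006,"ty": -0.044,"tz": 0.0145,"fingers": 100},
  {"ax": 0,"ay": 0,"az": 0,"tx": -0.008,"ty": -0.06,"tz": 0.0165,"fingers": 100},
  {"ax": 0,"ay": 0,"az": 0,"tx": -0.01,"ty": -0.075,"tz": 0.0165,"fingers": 100},
])

```text
time: 10.55
ee_pos: [0.5122, 0.1863, 0.2041]
tcp_rot: [0.752, 0.66, 0.003, 0.001]
force: [0.9, 1.6, 5.5]
finger_gap: 0.0916
gripper_force: 2.4
```

>>> apply_moves([
  {"ax": 0,"ay": 0,"az": 0,"tx": -0.0025,"ty": -0.02,"tz": 0,"fingers": 100},
  {"ax": 0,"ay": 0,"az": 0,"tx": -0.0055,"ty": -0.042,"tz": -0.003,"fingers": 100},
  {"ax": 0,"ay": 0,"az": 0,"tx": -0.008,"ty": -0.064,"tz": -0.009,"fingers": 100},
  {"ax": 0,"ay": 0,"az": 0,"tx": -0.011,"ty": -0.084,"tz": -0.017,"fingers": 100},
  {"ax": 0,"ay": 0,"az": 0,"tx": -0.013,"ty": -0.103,"tz": -0.028,"fingers": 100},
])

```text
time: 11.18
ee_pos: [0.4976, 0.082, 0.1729]
tcp_rot: [0.752, 0.66, 0.0, 0.001]
force: [-0.0, -0.4, 0.5]
finger_gap: 0.0921
gripper_force: 0.0
```

```bash
cat > lip.py <<'E'
from h import *
c=camera("side")
import sys
# expected lip corners if fully tipped, and edge check by saving crop
for xs in(-.122,.118):
    w=np.array([.5055,.1618])+xs*np.array([.9918,-.128])-.13*np.array([.128,.9918]);print("tipped lip px",proj(c,(*w,0)))
crop(c,180,80,400,280,3,sys.argv[1]);print(sense()["force"])
E
python3 lip.py pics/t4.png
```

```text
tipped lip px [234.  223.8]
tipped lip px [324.9 211.6]
[ 0.0164576  -1.82117232 -0.51994831]
```

>>> apply_moves([
  {"ax": 0,"ay": 0,"az": 0,"tx": -0.001,"ty": -0.01,"tz": -0.008,"fingers": 100},
  {"ax": 0,"ay": 0,"az": 0,"tx": -0.002,"ty": -0.018,"tz": -0.015,"fingers": 100},
  {"ax": 0,"ay": 0,"az": 0,"tx": -0.002,"ty": -0.018,"tz": -0.015,"fingers": 100},
  {"ax": 0,"ay": 0,"az": 0,"tx": -0.002,"ty": -0.018,"tz": 0.045,"fingers": 100},
  {"ax": 0,"ay": 0,"az": 0,"tx": -0.002,"ty": -0.018,"tz": 0.105,"fingers": 100},
])

```text
time: 11.85
ee_pos: [0.495, 0.066, 0.2784]
tcp_rot: [0.751, 0.66, -0.0, -0.001]
force: [1.4, 0.3, 0.7]
finger_gap: 0.092
gripper_force: 0.0
```

```bash
python3 lip.py pics/t5.png;python3 - <<'E'
import cv2
for f in("t4","t5"):
    im=cv2.imread(f"pics/{f}.png")
    for col in(255,300,310): print(f,col,[(80+r//3,*[int(v) for v in im[r,(col-180)*3]][::-1]) for r in range(270,450,9)])
E
```

```text
tipped lip px [234.  223.8]
tipped lip px [324.9 211.6]
[ 2.06310286 -0.37452079  6.43487098]
t4 255 [(170, 114, 87, 52), (173, 103, 80, 48), (176, 106, 81, 48), (179, 118, 90, 55), (182, 126, 98, 58), (185, 128, 99, 58), (188, 88, 69, 39), (191, 107, 83, 47), (194, 114, 88, 52), (197, 103, 78, 46), (200, 105, 81, 47), (203, 109, 86, 49), (206, 123, 95, 56), (209, 110, 85, 49), (212, 101, 77, 44), (215, 88, 68, 41), (218, 73, 56, 34), (221, 123, 87, 50), (224, 123, 86, 50), (227, 118, 82, 48)]
t4 300 [(170, 102, 80, 46), (173, 147, 118, 69), (176, 144, 120, 71), (179, 130, 100, 58), (182, 90, 68, 40), (185, 106, 83, 47), (188, 108, 83, 49), (191, 109, 85, 48), (194, 112, 86, 50), (197, 101, 77, 45), (200, 114, 89, 52), (203, 126, 97, 56), (206, 104, 80, 48), (209, 86, 66, 39), (212, 72, 55, 31), (215, 126, 88, 51), (218, 121, 86, 49), (221, 113, 79, 45), (224, 112, 79, 47), (227, 123, 87, 52)]
t4 310 [(170, 98, 76, 43), (173, 113, 88, 51), (176, 120, 92, 55), (179, 143, 120, 70), (182, 98, 76, 44), (185, 106, 80, 47), (188, 111, 86, 49), (191, 106, 82, 47), (194, 117, 89, 53), (197, 
[... 730 characters left out ...]
185, 106, 81, 46), (188, 106, 82, 48), (191, 109, 84, 47), (194, 109, 84, 49), (197, 100, 76, 44), (200, 111, 86, 49), (203, 124, 96, 56), (206, 103, 79, 46), (209, 87, 67, 39), (212, 72, 55, 32), (215, 124, 88, 53), (218, 118, 83, 47), (221, 111, 78, 45), (224, 109, 77, 45), (227, 119, 82, 47)]
t5 310 [(170, 100, 78, 44), (173, 112, 87, 51), (176, 119, 92, 54), (179, 125, 97, 58), (182, 98, 75, 42), (185, 103, 80, 46), (188, 111, 84, 50), (191, 104, 81, 46), (194, 115, 89, 52), (197, 101, 78, 44), (200, 116, 91, 53), (203, 115, 88, 53), (206, 95, 73, 43), (209, 82, 63, 37), (212, 80, 59, 34), (215, 123, 85, 50), (218, 120, 84, 49), (221, 120, 83, 48), (224, 117, 82, 47), (227, 114, 81, 46)]
```

View pics/t5.png

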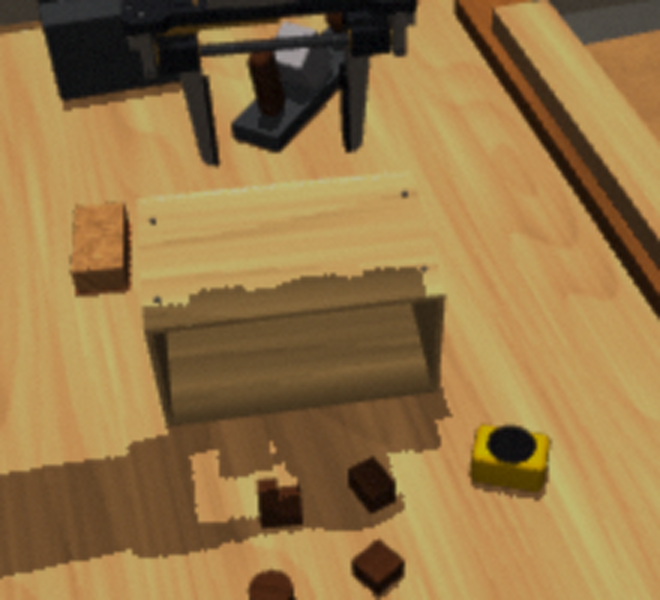

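The box now lies stably. Its lip at crop (170,424)–(441,390) is within about 6 mm of the predicted place. Back to the pusher.

>>> apply_moves([
  {"ax": 0,"ay": 0,"az": -10,"tx": -0.0065,"ty": -0.041,"tz": 0,"fingers": 100},
  {"ax": 0,"ay": 0,"az": -20,"tx": -0.013,"ty": -0.082,"tz": 0,"fingers": 100},
  {"ax": 0,"ay": 0,"az": -30,"tx": -0.02,"ty": -0.123,"tz": 0,"fingers": 100},
  {"ax": 0,"ay": 0,"az": -40,"tx": -0.026,"ty": -0.164,"tz": -0.01,"fingers": 100},
  {"ax": 0,"ay": 0,"az": -50,"tx": -0.033,"ty": -0.205,"tz": -0.02,"fingers": 100},
])

```text
time: 12.52
ee_pos: [0.4626, -0.1405, 0.2573]
tcp_rot: [0.961, 0.278, 0.001, 0.0]
force: [0.2, 0.2, 0.5]
finger_gap: 0.092
gripper_force: 0.0
```

>>> apply_moves([
  {"ax": 0,"ay": 0,"az": -10,"tx": -0.0065,"ty": -0.041,"tz": -0.01,"fingers": 100},
  {"ax": 0,"ay": 0,"az": -20,"tx": -0.013,"ty": -0.082,"tz": -0.02,"fingers": 100},
  {"ax": 0,"ay": 0,"az": -30,"tx": -0.02,"ty": -0.123,"tz": -0.04,"fingers": 100},
  {"ax": 0,"ay": 0,"az": -40,"tx": -0.026,"ty": -0.164,"tz": -0.07,"fingers": 100},
  {"ax": 0,"ay": 0,"az": -50,"tx": -0.032,"ty": -0.206,"tz": -0.12,"fingers": 100},
])

```text
time: 13.15
ee_pos: [0.4319, -0.3459, 0.1404]
tcp_rot: [0.988, -0.154, 0.002, 0.002]
force: [0.7, -0.9, 0.2]
finger_gap: 0.0914
gripper_force: 0.0
```

```bash
python3 - <<'E'
from h import *
t=camera("top");s=sense();print(s["ee_pos"],s["tcp_rot"])
for b in blobs(t,(320,190,400,275),lambda r,g,b:r+g+b<230,25):print(b[0],b[1],ray(t,b[0],.022))
E
```

```text
[ 0.42750345 -0.34641349  0.13190153] [ 0.98736778 -0.15841182 -0.00298307 -0.00129244]
[341.2 215. ] 165 [ 0.5196 -0.0699  0.022 ]
[370.7 221.4] 159 [ 0.502  -0.1441  0.022 ]
[339.9 244.7] 162 [ 0.4445 -0.0651  0.022 ]
[372.3 254.5] 155 [ 0.4189 -0.1458  0.022 ]
```

>>> apply_moves([
  {"ax": 0,"ay": 0,"az": 0,"tx": 0.002,"ty": 0.001,"tz": -0.04,"fingers": 100},
  {"ax": 0,"ay": 0,"az": 0,"tx": 0.002,"ty": 0.001,"tz": -0.078,"fingers": 100},
  {"ax": 0,"ay": 0,"az": 0,"tx": 0.002,"ty": 0.001,"tz": -0.078,"fingers": 100},
  {"ax": 0,"ay": 0,"az": 0,"tx": 0.002,"ty": 0.001,"tz": -0.078,"fingers": 10},
  {"ax": 0,"ay": 0,"az": 0,"tx": 0.002,"ty": 0.001,"tz": -0.078,"fingers": 10},
], newtons=55)

```text
time: 13.82
ee_pos: [0.4339, -0.3437, 0.0637]
tcp_rot: [0.988, -0.151, 0.001, 0.001]
force: [-0.1, -0.6, 0.5]
finger_gap: 0.0741
gripper_force: 0.0
```

>>> apply_moves([
  {"ax": 0,"ay": 0,"az": 0,"tx": 0,"ty": 0,"tz": 0,"fingers": 10},
  {"ax": 0,"ay": 0,"az": 0,"tx": 0,"ty": 0,"tz": 0,"fingers": 10},
  {"ax": 0,"ay": 0,"az": 0,"tx": 0,"ty": 0,"tz": 0,"fingers": 10},
], newtons=55)

```text
time: 14.2
ee_pos: [0.4328, -0.3425, 0.0617]
tcp_rot: [0.988, -0.151, 0.0, 0.0]
force: [0.4, -0.2, -0.4]
finger_gap: 0.044
gripper_force: 0.0
```

>>> apply_moves([
  {"ax": 0,"ay": 0,"az": 0,"tx": 0,"ty": 0,"tz": -0.008,"fingers": 10},
  {"ax": 0,"ay": 0,"az": 0,"tx": 0,"ty": 0,"tz": -0.008,"fingers": 10},
  {"ax": 0,"ay": 0,"az": 0,"tx": 0,"ty": 0,"tz": -0.008,"fingers": 10},
  {"ax": 0,"ay": 0,"az": 0,"tx": 0,"ty": 0,"tz": -0.008,"fingers": 10},
  {"ax": 0,"ay": 0,"az": 0,"tx": 0,"ty": 0,"tz": -0.008,"fingers": 10},
], newtons=55)

```text
time: 14.82
ee_pos: [0.4325, -0.3421, 0.0532]
tcp_rot: [0.988, -0.151, -0.0, -0.0]
force: [-0.2, 0.0, -2.3]
finger_gap: 0.0237
gripper_force: 54.8
```

>>> apply_moves([
  {"ax": 0,"ay": 0,"az": 0,"tx": 0,"ty": 0,"tz": 0.035,"fingers": 10},
  {"ax": 0,"ay": 0,"az": 10,"tx": 0,"ty": -0.004,"tz": 0.07,"fingers": 10},
  {"ax": 0,"ay": 0,"az": 20,"tx": 0,"ty": -0.008,"tz": 0.07,"fingers": 10},
  {"ax": 0,"ay": 0,"az": 30,"tx": 0,"ty": -0.016,"tz": 0.07,"fingers": 10},
  {"ax": 0,"ay": 0,"az": 40,"tx": 0,"ty": -0.016,"tz": 0.07,"fingers": 10},
])

```text
time: 15.45
ee_pos: [0.4327, -0.3588, 0.1235]
tcp_rot: [0.98, 0.198, -0.0, 0.0]
force: [0.3, 0.3, -2.0]
finger_gap: 0.0237
gripper_force: 54.8
```

>>> apply_moves([
  {"ax": 0,"ay": 0,"az": 10,"tx": 0,"ty": 0,"tz": 0,"fingers": 10},
  {"ax": 0,"ay": 0,"az": 20,"tx": 0,"ty": 0,"tz": 0,"fingers": 10},
  {"ax": 0,"ay": 0,"az": 30,"tx": 0,"ty": 0,"tz": 0,"fingers": 10},
  {"ax": 0,"ay": 0,"az": 40,"tx": 0,"ty": 0,"tz": 0,"fingers": 10},
  {"ax": 0,"ay": 0,"az": 50,"tx": 0,"ty": 0,"tz": 0,"fingers": 10},
])

```text
time: 16.08
ee_pos: [0.4327, -0.3583, 0.1234]
tcp_rot: [0.804, 0.594, -0.0, -0.0]
force: [0.6, 0.0, -1.7]
finger_gap: 0.0236
gripper_force: 54.8
```

>>> apply_moves([
  {"ax": 0,"ay": 0,"az": 10,"tx": 0,"ty": 0,"tz": 0,"fingers": 10},
  {"ax": 0,"ay": 0,"az": 10,"tx": 0,"ty": 0,"tz": 0,"fingers": 10},
])

```text
time: 16.32
ee_pos: [0.4327, -0.3583, 0.1234]
tcp_rot: [0.752, 0.659, 0.0, -0.0]
force: [-1.0, -0.1, -2.6]
finger_gap: 0.024
gripper_force: 54.8
```

```bash
python3 - <<'E'
from h import *
t=camera("top");s=sense();p=s["ee_pos"];print(p,s["tcp_rot"],s["finger_gap"])
# light blade mask
z=p[2]-.0532
for b in blobs(t,(350,170,520,330),lambda r,g,b:(r+g+b>400)):print(b[0],b[1],b[2].tolist(),[ray(t,q,.045+z)[:2] for q in b[2]])
crop(t,300,170,480,320,4,"pics/p.png")
E
```

```text
[ 0.43273601 -0.35839542  0.12344112] [ 7.52490740e-01  6.58602826e-01  3.41342450e-05 -4.46271138e-05] 0.023790694838034476
[515.2 226.7] 84 [[507.9, 227.5], [518.8, 219.7], [523.5, 226.3], [512.6, 234.1]] [array([ 0.4761, -0.4445]), array([ 0.4933, -0.4699]), array([ 0.4782, -0.4792]), array([ 0.4611, -0.4539])]
[494.6 244.4] 82 [[487.5, 248.5], [499.0, 237.0], [502.0, 240.0], [490.5, 251.5]] [array([ 0.4297, -0.3963]), array([ 0.4551, -0.4234]), array([ 0.4482, -0.4296]), array([ 0.4229, -0.4025])]
[469.5 278.8] 351 [[451.7, 286.9], [481.2, 263.0], [487.6, 271.0], [458.1, 294.8]] [array([ 0.3458, -0.3124]), array([ 0.3977, -0.3804]), array([ 0.3798, -0.3934]), array([ 0.3284, -0.3256])]
[490.9 283.7] 239 [[478.0, 281.0], [487.0, 272.0], [503.0, 288.0], [494.0, 297.0]] [array([ 0.3581, -0.3709]), array([ 0.3776, -0.3919]), array([ 0.3423, -0.4246]), array([ 0.3229, -0.4037])]
[507.7 311.6] 264 [[485.9, 308.3], [494.1, 294.9], [527.0, 314.9], [518.8, 328.3]] [array([ 0.2986, -0.3845]), array([ 0.3275, -0.4042]), array([ 0.2839, -0.4723]), array([ 0.2555, -0.4526])]
```

View pics/p.png

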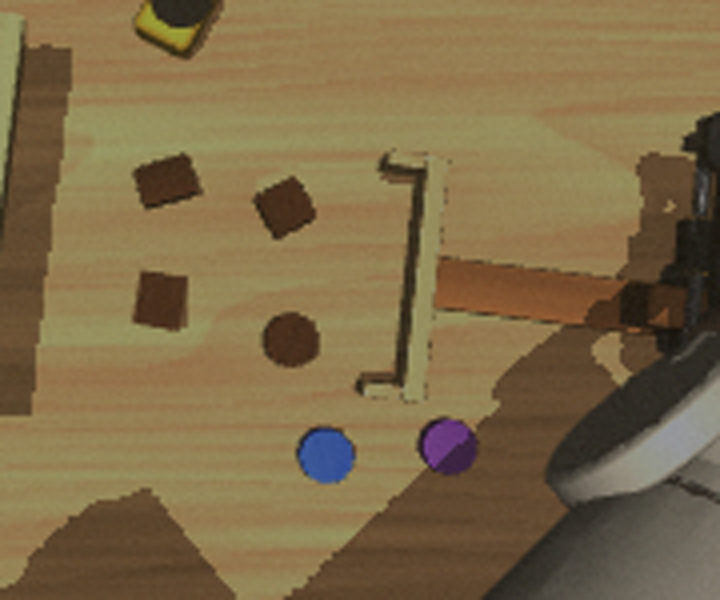

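The pusher hangs level, with its blade facing the offcuts and behind them: blade top from crop (440,158) to (424,402). Checking the lateral alignment.

```bash
python3 - <<'E'
from h import *
t=camera("top")
for p in((445,158),(427,402),(383,153),(360,390)):
    w=ray(t,(300+p[0]/4,170+p[1]/4),.115);d=w[:2]-[.5055,.1618];print(w,d@[.9918,-.128],d@[.128,.9918])
E
```

```text
[ 0.5209 -0.2301  0.115 ] 0.06543692000000008 -0.38671522
[ 0.383  -0.2145  0.115 ] -0.07332909999999995 -0.38889433999999995
[ 0.5244 -0.1949  0.115 ] 0.06440262000000004 -0.35135586
[ 0.3901 -0.1772  0.115 ] -0.07106171999999995 -0.35099139999999995
```

>>> apply_moves([
  {"ax": 0,"ay": 0,"az": 0,"tx": 0,"ty": 0,"tz": -0.035,"fingers": 10},
  {"ax": 0,"ay": 0,"az": 0,"tx": 0,"ty": 0,"tz": -0.06,"fingers": 10},
  {"ax": 0,"ay": 0,"az": 0,"tx": 0,"ty": 0,"tz": -0.068,"fingers": 10},
  {"ax": 0,"ay": 0,"az": 0,"tx": 0,"ty": 0,"tz": -0.068,"fingers": 10},
])

```text
time: 16.92
ee_pos: [0.4328, -0.3584, 0.0555]
tcp_rot: [0.752, 0.659, 0.0, -0.0]
force: [0.5, -0.5, -2.4]
finger_gap: 0.0238
gripper_force: 54.8
```

>>> apply_moves([
  {"ax": 0,"ay": 0,"az": 0,"tx": 0.0015,"ty": 0.012,"tz": 0,"fingers": 10},
  {"ax": 0,"ay": 0,"az": 0,"tx": 0.003,"ty": 0.024,"tz": 0,"fingers": 10},
  {"ax": 0,"ay": 0,"az": 0,"tx": 0.0047,"ty": 0.036,"tz": 0,"fingers": 10},
  {"ax": 0,"ay": 0,"az": 0,"tx": 0.006,"ty": 0.048,"tz": 0,"fingers": 10},
  {"ax": 0,"ay": 0,"az": 0,"tx": 0.0078,"ty": 0.0605,"tz": 0,"fingers": 10},
])

```text
time: 17.55
ee_pos: [0.4407, -0.2972, 0.0557]
tcp_rot: [0.751, 0.66, -0.0, 0.0]
force: [-0.3, -0.8, -1.2]
finger_gap: 0.0236
gripper_force: 54.8
```

>>> apply_moves([
  {"ax": 0,"ay": 0,"az": 0,"tx": 0.004,"ty": 0.0076,"tz": 0,"fingers": 10},
  {"ax": 0,"ay": 0,"az": 0,"tx": 0.008,"ty": 0.015,"tz": 0,"fingers": 10},
  {"ax": 0,"ay": 0,"az": 0,"tx": 0.0115,"ty": 0.0228,"tz": 0,"fingers": 10},
  {"ax": 0,"ay": 0,"az": 0,"tx": 0.0155,"ty": 0.03,"tz": 0,"fingers": 10},
  {"ax": 0,"ay": 0,"az": 0,"tx": 0.019,"ty": 0.038,"tz": 0,"fingers": 10},
])

```text
time: 18.18
ee_pos: [0.4599, -0.2597, 0.0556]
tcp_rot: [0.751, 0.66, -0.0, 0.0]
force: [-0.5, -0.6, -2.2]
finger_gap: 0.0241
gripper_force: 54.8
```

```bash
cat > st.py <<'E'
from h import *
t=camera("top");s=sense();d=s["ee_pos"][:2]-[.5055,.1618]
print("tcp s",round(d@[.9918,-.128],4),"face y",round(d@[.128,.9918]+.15,4),s["ee_pos"][2],s["force"].round(1))
for b in blobs(t,(265,180,400,275),lambda r,g,b:(r+g+b<230),25):
    d=ray(t,b[0],.022)[:2]-[.5055,.1618];print(b[0],b[1],(d@[.9918,-.128]).round(3),(d@[.128,.9918]).round(3))
E
python3 st.py
```

```text
tcp s 0.0088 face y -0.2728 0.055429951746893205 [ 0.3  1.1 -2.1]
[305.2 228.9] 1111 -0.002 -0.141
[344.5 181.7] 35 0.13 -0.227
[363.9 232.7] 89 0.005 -0.29
[343.9 214.8] 337 0.045 -0.235
[374.4 227.7] 28 0.021 -0.315
[389.3 230.2] 41 0.019 -0.353
[343.2 245.3] 322 -0.032 -0.241
[388.6 262.4] 171 -0.061 -0.358
```

>>> apply_moves([
  {"ax": 0,"ay": 0,"az": 0,"tx": 0.0015,"ty": 0.012,"tz": 0,"fingers": 10},
  {"ax": 0,"ay": 0,"az": 0,"tx": 0.003,"ty": 0.024,"tz": 0,"fingers": 10},
  {"ax": 0,"ay": 0,"az": 0,"tx": 0.0047,"ty": 0.036,"tz": 0,"fingers": 10},
  {"ax": 0,"ay": 0,"az": 0,"tx": 0.006,"ty": 0.048,"tz": 0,"fingers": 10},
  {"ax": 0,"ay": 0,"az": 0,"tx": 0.0078,"ty": 0.06,"tz": 0,"fingers": 10},
])

```text
time: 18.85
ee_pos: [0.4674, -0.1991, 0.0555]
tcp_rot: [0.751, 0.66, 0.0, -0.0]
force: [0.3, -0.8, -2.4]
finger_gap: 0.0234
gripper_force: 54.8
```

```bash
python3 st.py; python3 - <<'E'
from h import *
c=camera("side")
for b in blobs(c,(200,190,340,300),lambda r,g,b:(r+g+b<120),25):
    d=ray(c,b[0],.015)[:2]-[.5055,.1618];print(b[0],b[1],(d@[.9918,-.128]).round(3),(d@[.128,.9918]).round(3))
E
```

```text
tcp s 0.0082 face y -0.2114 0.05530003117176821 [ 0.4  1.3 -1.4]
[310.8 228.3] 1699 0.001 -0.155
[344.4 181.7] 36 0.13 -0.227
[384.3 237.3] 1232 -0.0 -0.342
[343.5 228.3] 182 0.011 -0.237
[233.7 198.4] 42 -0.117 -0.053
[279.  206.1] 1030 -0.001 -0.102
[293.9 257.4] 2305 0.014 -0.272
[243.6 297.3] 35 -0.109 -0.356
```

```bash
cat > st2.py <<'E'
from h import *
t=camera("top")
for th in(170,140,110,80):
  for b in blobs(t,(285,185,400,275),lambda r,g,b:(r+g+b<th),25):
    d=ray(t,b[0],.022)[:2]-[.5055,.1618];print(th,b[0],b[1],(d@[.9918,-.128]).round(3),(d@[.128,.9918]).round(3))
E
python3 st2.py
```

```text
170 [299.3 230. ] 123 -0.006 -0.126
170 [389.4 229.8] 706 0.02 -0.353
170 [320.4 212.4] 314 0.044 -0.174
170 [339.1 227.9] 26 0.01 -0.226
170 [318.3 240.8] 301 -0.028 -0.178
170 [365.9 249.9] 163 -0.037 -0.299
140 [388.1 205.2] 258 0.082 -0.343
140 [318.9 212.6] 225 0.044 -0.171
140 [390.2 251.3] 295 -0.034 -0.36
140 [308.4 237.5] 35 -0.022 -0.152
140 [315.9 240. ] 49 -0.027 -0.171
140 [325.3 243.2] 32 -0.032 -0.196
140 [371.5 243.6] 77 -0.02 -0.311
140 [352.9 263.8] 30 -0.075 -0.27
110 [384.8 208.2] 59 0.073 -0.336
110 [309.9 214.3] 49 0.037 -0.148
110 [388.  242.1] 72 -0.011 -0.352
110 [392.7 263.6] 126 -0.063 -0.369
```

Both pairs are ahead of the blade, within its width. Continuing up to the lip and then in, raising the blade.

>>> apply_moves([
  {"ax": 0,"ay": 0,"az": 0,"tx": 0.0015,"ty": 0.012,"tz": 0,"fingers": 10},
  {"ax": 0,"ay": 0,"az": 0,"tx": 0.003,"ty": 0.024,"tz": 0,"fingers": 10},
  {"ax": 0,"ay": 0,"az": 0,"tx": 0.0047,"ty": 0.036,"tz": 0,"fingers": 10},
  {"ax": 0,"ay": 0,"az": 0,"tx": 0.006,"ty": 0.048,"tz": 0,"fingers": 10},
  {"ax": 0,"ay": 0,"az": 0,"tx": 0.0078,"ty": 0.06,"tz": 0.0025,"fingers": 10},
])

```text
time: 19.62
ee_pos: [0.475, -0.139, 0.0579]
tcp_rot: [0.751, 0.66, -0.0, -0.0]
force: [0.5, -0.8, -2.0]
finger_gap: 0.0235
gripper_force: 54.8
```

>>> apply_moves([
  {"ax": 0,"ay": 0,"az": 0,"tx": 0.0015,"ty": 0.01,"tz": 0.0025,"fingers": 10},
  {"ax": 0,"ay": 0,"az": 0,"tx": 0.0027,"ty": 0.02,"tz": 0.005,"fingers": 10},
  {"ax": 0,"ay": 0,"az": 0,"tx": 0.004,"ty": 0.03,"tz": 0.0075,"fingers": 10},
  {"ax": 0,"ay": 0,"az": 0,"tx": 0.005,"ty": 0.04,"tz": 0.009,"fingers": 10},
  {"ax": 0,"ay": 0,"az": 0,"tx": 0.0065,"ty": 0.05,"tz": 0.0105,"fingers": 10},
])

```text
time: 20.25
ee_pos: [0.4816, -0.0893, 0.0686]
tcp_rot: [0.751, 0.66, -0.0, -0.0]
force: [0.0, -0.1, -2.2]
finger_gap: 0.0237
gripper_force: 54.8
```

```bash
python3 st.py|head -1; python3 st2.py
```

```text
tcp s 0.0084 face y -0.1011 0.06864164769644981 [-0.   0.4 -1.2]
170 [309.8 225.2] 585 0.009 -0.151
170 [353.4 191.1] 254 0.108 -0.252
170 [382.1 241.6] 283 -0.012 -0.337
170 [348.4 260.7] 645 -0.069 -0.258
140 [357.2 188.9] 154 0.115 -0.261
140 [317.5 203.1] 88 0.067 -0.164
140 [304.3 219.8] 29 0.021 -0.136
140 [389.7 234. ] 116 0.009 -0.354
140 [310.8 224.9] 31 0.01 -0.154
140 [320.1 228.1] 50 0.005 -0.178
140 [305.3 247.9] 109 -0.049 -0.147
140 [346.7 263.3] 439 -0.076 -0.255
140 [373.1 251.2] 90 -0.038 -0.317
140 [357.9 252.9] 27 -0.047 -0.28
110 [344.6 262.6] 345 -0.074 -0.249
```

>>> apply_moves([
  {"ax": 0,"ay": 0,"az": 0,"tx": 0.0012,"ty": 0.009,"tz": 0.001,"fingers": 10},
  {"ax": 0,"ay": 0,"az": 0,"tx": 0.0022,"ty": 0.017,"tz": 0.002,"fingers": 10},
  {"ax": 0,"ay": 0,"az": 0,"tx": 0.0032,"ty": 0.024,"tz": 0.003,"fingers": 10},
  {"ax": 0,"ay": 0,"az": 0,"tx": 0.0038,"ty": 0.03,"tz": 0.003,"fingers": 10},
  {"ax": 0,"ay": 0,"az": 0,"tx": 0.0038,"ty": 0.03,"tz": 0.003,"fingers": 10},
])

```text
time: 20.98
ee_pos: [0.4854, -0.0595, 0.0715]
tcp_rot: [0.751, 0.66, 0.0, -0.0]
force: [-0.2, 0.4, -2.0]
finger_gap: 0.0235
gripper_force: 54.8
```

>>> apply_moves([
  {"ax": 0,"ay": 0,"az": 0,"tx": -0.0025,"ty": -0.02,"tz": 0,"fingers": 10},
  {"ax": 0,"ay": 0,"az": 0,"tx": -0.006,"ty": -0.045,"tz": 0,"fingers": 10},
  {"ax": 0,"ay": 0,"az": 0,"tx": -0.01,"ty": -0.08,"tz": 0,"fingers": 10},
  {"ax": 0,"ay": 0,"az": 0,"tx": -0.016,"ty": -0.125,"tz": 0,"fingers": 10},
  {"ax": 0,"ay": 0,"az": 0,"tx": -0.022,"ty": -0.17,"tz": 0,"fingers": 10},
])

```text
time: 21.6
ee_pos: [0.4632, -0.2314, 0.0716]
tcp_rot: [0.751, 0.66, 0.0, 0.0]
force: [0.7, -0.2, -1.3]
finger_gap: 0.0238
gripper_force: 54.8
```

```bash
python3 - <<'E'
from h import *
print(sense()["ee_pos"])
for n,roi in(("top",(255,170,400,280)),("side",(200,150,360,300))):
  c=camera(n);cv2.imwrite(f"pics/end_{n}.png",c["pixels"][:,:,::-1])
  for th in(160,115,90,75):
   for b in blobs(c,roi,lambda r,g,b:(r+g+b<th),15):
    d=ray(c,b[0],.022)[:2]-[.5055,.1618];print(n,th,b[0],b[1],(d@[.9918,-.128]).round(3),(d@[.128,.9918]).round(3))
# side view: coarse brightness map of box mouth
c=camera("side");p=c["pixels"].astype(int).sum(2)[176:226:3,228:334:3]
print("\n".join(" ".join(f"{v//10:2d}" for v in r) for r in p))
E
```

```text
[ 0.46321577 -0.23137087  0.07156215]
top 160 [344.7 174.3] 118 0.149 -0.225
top 160 [301.4 213.6] 67 0.036 -0.126
top 160 [345.5 203.1] 16 0.075 -0.236
top 160 [381.2 254.8] 232 -0.045 -0.338
top 160 [295.6 260.2] 31 -0.083 -0.126
side 160 [281.  151.9] 40 0.031 0.111
side 160 [223.2 169.8] 141 -0.141 0.06
side 160 [249.3 193.4] 70 -0.075 -0.048
side 160 [233.9 201.4] 84 -0.117 -0.071
side 160 [323.2 200. ] 62 0.117 -0.108
side 160 [278.4 214.3] 1355 -0.006 -0.137
side 160 [350.  227.9] 149 0.164 -0.214
side 160 [299.5 268.6] 3507 0.021 -0.31
side 160 [240.3 293.6] 175 -0.114 -0.35
side 115 [280.7 152. ] 29 0.031 0.111
side 115 [221.  174.1] 46 -0.148 0.043
side 115 [233.8 198.9] 36 -0.116 -0.062
side 115 [248.7 194.5] 35 -0.076 -0.052
side 115 [278.7 216. ] 1106 -0.006 -0.143
side 115 [350.1 227.9] 135 0.165 -0.214
side 115 [298.8 266.7] 2395 0.021 -0.304
side 115 [243.6 297.4] 34 -0.108 -0.36
side 90 [279.8 152.1] 15 0.028 0.111
side 90 [220.7 175. ] 22 -0.149 0.039
side 90 [248.2 195.3] 18 -0.078 -0.055
side 90 [279.  217.6] 885 -0.006 -0.148
side 90 [350.1 227.9] 126 0.165 -0.21
[... 1410 characters left out ...]
2 13 14  6 10 24 37 40 35 29 18 17 32 17 14 41 45 43
46 46 15 28 28 28 28 28 25  9  6  8  7  8  8  9 10 11 11 11 12 13  7 12 27 34 33 27 16 30 31 13 16 29 45 44
47 47 17 23 24 23 23 23 24 21  6  5  7  6  7  7  7  8  8 10 10 10 10  7 11 27 30 23 20 32 24 19 23 26 43 45
48 46 21 20 23 23 22 21 20 20  9  5  6  7  6  7  7  6  7  8  9  9  9  6  7 23 26 20 30 32 19 21 23 23 44 45
47 46 34 15 19 18 18 17 17 18 17  7  6  6  7  6  6  7  6  6  8  8  7  5  7 15 25 18 31 22 15 22 23 23 32 45
47 46 45 17 18 19 22 23 25 28 27 24  7  5  7  6  7  7  6  7  5  6  6  6  7  9 23 16 20 18 18 44 44 42 46 45
48 47 45 27 21 24 23 22 26 28 28 27 24 10  6  6  6  7  6  7  6  6  6  5  6 12 22 18 19 18 17 48 44 44 45 45
```

>>> apply_moves([
  {"ax": 0,"ay": 0,"az": 0,"tx": -0.007,"ty": -0.05,"tz": 0.01,"fingers": 10},
  {"ax": 0,"ay": 0,"az": 0,"tx": -0.014,"ty": -0.1,"tz": 0.02,"fingers": 10},
  {"ax": 0,"ay": 0,"az": 0,"tx": -0.02,"ty": -0.15,"tz": 0.03,"fingers": 10},
  {"ax": 0,"ay": 0,"az": 0,"tx": -0.02,"ty": -0.15,"tz": 0.03,"fingers": 10},
])

```text
time: 22.25
ee_pos: [0.4438, -0.3827, 0.1027]
tcp_rot: [0.752, 0.659, -0.0, 0.002]
force: [-0.0, -0.4, -2.4]
finger_gap: 0.0237
gripper_force: 54.8
```

```bash
python3 - <<'E'
from h import *
def m(n,x0,y0,x1,y1,s):
  c=camera(n);p=c["pixels"].astype(int);q=p.sum(2)[y0:y1:s,x0:x1:s];print(n,x0,y0)
  print("\n".join(f"{y0+i*s} "+" ".join(f"{v//10:2d}" for v in r) for i,r in enumerate(q)))
m("side",228,182,334,230,3)
m("top",270,180,320,276,3)
E
```

```text
side 228 182
182 12 13 12 12 13 48 50 50 49 25 21 21 21 21 18  9 11 14 14 51 56 53 39 24 20 21 23 24 25 25 13 12 11 20 47 48
185 12 12 12 15 48 50 51 50 51 50 48 44 29 17 20  4  9 10 31 52 56 56 53 39  7 24 24 24 23 23 16 12 11 21 46 48
188 12 12 15 46 35 30 23 21 20 21 22  8  8  7  7  6  5  8 27 43 51 56 56 54 41 14 26 25 25 25 24 11 12 25 47 47
191 12 11 12 24 24 25 24 24 25 24 19  6  6  6  5  4 23  9 17 30 41 50 56 57 55 45 25 24 25 24 24 12 12 29 46 46
194 26 13  9 24 25 24 24 25 25 25 25  5  6  6  4 26 25 11  4 12 29 41 50 55 57 55 48 19 25 25 23 12 12 33 43 46
197 44 15 10 26 27 27 26 25 24 23 24  4  5  4 11 23 23 22 22 21 19 27 39 48 54 57 31 16 15 19 25 15 13 36 41 46
200 45 17  9 22 23 23 23 24 23 24 24 24 22 23 24 24 24 25 24 24 25 22 25 39 47 33 18 18 17 16 43 49 52 54 54 54
203 45 22  9 23 25 24 24 25 25 25 26 25 26 27 26 27 26 27 27 27 27 28 27 24 26 15 17 18 16 45 50 53 55 56 57 57
206 45 37 12 25 26 27 27 27 27 28 27 28 28 27 26 27 27 27 26 27 25 25 24 22  9 12 14 16 39 40 41 40 44 52 56 58
209 46 45 15 27 28 27 27 27 26 26 25 25 25 25 24 24 24 23 23 22 22 21 21 19  6 
[... 1776 characters left out ...]
7 36 38 40 40 40 38 20 20 21 21 34 35 36
240 38 39 35 36 37 38 40 40 40 31 21 21 19 20 35 35 35
243 39 39 36 37 37 38 40 39 40 18 22 22 22 22 36 36 37
246 39 37 36 36 37 39 40 40 39 13 22 21 22 22 36 36 37
249 39 35 35 37 37 39 40 40 40 14 23 23 24 23 37 38 37
252 40 36 36 37 37 39 39 41 38 15 23 23 24 25 38 39 38
255 40 35 36 37 38 39 40 40 37 21 25 24 24 25 39 38 39
258 38 35 37 37 38 40 40 40 38 22 22 22 22 35 36 37 35
261 38 35 36 36 38 39 40 40 37 20 20 19 20 34 35 35 34
264 37 36 37 36 38 40 40 40 31 20 20 21 20 34 34 33 33
267 36 35 38 37 39 40 39 40 17 21 20 21 20 34 34 34 34
270 36 36 37 27 39 40 39 39 11 19 20 20 20 35 34 35 35
273 35 36 37 38 39 40 38 40 12 21 21 21 21 35 35 36 34
```

Nothing is left on the bench in front of the box. Laying the pusher down.

>>> apply_moves([
  {"ax": 0,"ay": 0,"az": 0,"tx": 0,"ty": 0,"tz": -0.03,"fingers": 10},
  {"ax": 0,"ay": 0,"az": 0,"tx": 0,"ty": 0,"tz": -0.042,"fingers": 10},
  {"ax": 0,"ay": 0,"az": 0,"tx": 0,"ty": 0,"tz": -0.047,"fingers": 10},
  {"ax": 0,"ay": 0,"az": 0,"tx": 0,"ty": 0,"tz": -0.0495,"fingers": 10},
  {"ax": 0,"ay": 0,"az": 0,"tx": 0,"ty": 0,"tz": -0.0495,"fingers": 10},
])

```text
time: 22.98
ee_pos: [0.444, -0.3803, 0.0529]
tcp_rot: [0.751, 0.66, -0.0, 0.001]
force: [-0.4, 0.3, -2.2]
finger_gap: 0.0238
gripper_force: 54.8
```

>>> apply_moves([
  {"ax": 0,"ay": 0,"az": 0,"tx": 0,"ty": 0,"tz": 0,"fingers": 90},
  {"ax": 0,"ay": 0,"az": 0,"tx": 0,"ty": 0,"tz": 0,"fingers": 90},
  {"ax": 0,"ay": 0,"az": 0,"tx": 0,"ty": 0,"tz": 0,"fingers": 90},
  {"ax": 0,"ay": 0,"az": 0,"tx": 0,"ty": 0,"tz": 0,"fingers": 90},
  {"ax": 0,"ay": 0,"az": 0,"tx": 0,"ty": 0,"tz": 0,"fingers": 90},
])

```text
time: 23.6
ee_pos: [0.4434, -0.38, 0.052]
tcp_rot: [0.751, 0.66, -0.0, -0.0]
force: [-0.6, 0.2, 0.3]
finger_gap: 0.0716
gripper_force: 0.0
```

>>> apply_moves([
  {"ax": 0,"ay": 0,"az": 0,"tx": 0,"ty": 0,"tz": 0.04,"fingers": 90},
  {"ax": 0,"ay": 0,"az": 0,"tx": 0,"ty": 0,"tz": 0.1,"fingers": 90},
  {"ax": 0,"ay": 0,"az": 0,"tx": 0,"ty": 0,"tz": 0.16,"fingers": 90},
  {"ax": 0,"ay": 0,"az": 0,"tx": -0.05,"ty": -0.03,"tz": 0.18,"fingers": 90},
  {"ax": 0,"ay": 0,"az": 0,"tx": -0.1,"ty": -0.06,"tz": 0.18,"fingers": 90},
])

```text
time: 24.22
ee_pos: [0.3433, -0.4417, 0.2351]
tcp_rot: [0.751, 0.661, -0.001, 0.003]
force: [0.4, -0.4, -1.1]
finger_gap: 0.0826
gripper_force: 0.0
```

>>> apply_moves([
  {"ax": 0,"ay": 0,"az": 0,"tx": -0.04,"ty": -0.04,"tz": 0,"fingers": 90},
  {"ax": 0,"ay": 0,"az": 0,"tx": -0.08,"ty": -0.07,"tz": 0,"fingers": 90},
  {"ax": 0,"ay": 0,"az": 0,"tx": -0.08,"ty": -0.07,"tz": 0,"fingers": 90},
])

```text
time: 24.6
ee_pos: [0.2608, -0.5117, 0.2319]
tcp_rot: [0.753, 0.658, -0.0, -0.0]
force: [0.9, 1.0, -0.5]
finger_gap: 0.0829
gripper_force: 0.0
```

```bash
python3 - <<'E'
from h import *
c=camera("side");p=c["pixels"].astype(int);q=p.sum(2)[176:226:3,228:334:3]
print("\n".join(f"{176+i*3} "+" ".join(f"{v//10:2d}" for v in r) for i,r in enumerate(q)))
for b in blobs(c,(230,170,335,225),lambda r,g,b:(r+g+b<95),15):print("side dark",b[0],b[1],b[2].tolist())
for f in(0,.03,.06,.09):
  for xs in(-.03,.045):
    w=np.array([.5055,.1618])+xs*np.array([.9918,-.128])+(-.124+f)*np.array([.128,.9918]);print(f,xs,proj(c,(*w,.02)))
t=camera("top")
for b in blobs(t,(255,170,480,300),lambda r,g,b:(r+g+b<160),20):print("top dark",b[0],b[1],ray(t,b[0],.02))
for b in blobs(t,(300,190,520,300),lambda r,g,b:(r>1.7*g)&(r+g+b>150)):print("bar",b[0],b[1],ray(t,b[0],.016))
E
```

```text
176 45 45 45 46 45 45 45 45 46 46 46 46 46 46 46 47 48 47 47 47 48 48 48 48 48 49 49 49 49 49 49 50 49 48 47 45
179 46 34 46 47 47 47 47 48 48 48 48 48 48 50 50 49 49 49 50 50 49 50 51 51 51 50 49 48 47 36 30 24 21 20 47 46
182 48 48 49 49 49 49 50 50 49 50 50 50 51 51 51 51 51 50 49 48 43 36 27 23 20 20 23 24 24 24 12 12 11 19 45 47
185 47 47 47 48 48 49 49 49 49 49 48 48 41 32 26 21 19 12 10  8  8  6  6  6  6 23 23 23 23 23 15 11 11 20 45 47
188 48 47 47 45 34 29 23 21 19 20 22  7  7  7  7  6  4  4  5  6  7  3  6  7  6 14 25 25 25 24 22 10 12 24 45 45
191 27 12 12 23 23 23 23 23 24 24 19  6  6  7  6  5 22  9  6  6  7 14  6  4  5  8 24 23 24 23 23 11 12 28 44 45
194 41 13  9 24 24 24 24 25 25 26 24  4  6  6  4 25 24 11  3  4  7 23  5  7 15 24 24 25 25 24 23 11 12 32 42 44
197 43 15  9 26 26 26 25 25 24 23 23  4  4  4 11 22 22 22 21 21 21 23 22 22 22 22 23 22 23 24 24 14 13 36 40 45
200 44 16  8 22 22 23 22 22 23 24 23 24 22 22 24 24 23 23 24 24 24 24 25 25 25 25 26 27 27 28 27 25 12 41 41 43
203 44 22  9 23 23 24 23 24 24 24 24 25 25 25 25 26 26 26 26 26 27 28 29 27 28 27 26 25 24 2
[... 694 characters left out ...]
4 44 43 43 25 21 21 21 21 23 26 26 25 24 24 22 22 24 23 23 23 25 32 42 44 44 46 46 45 48 46 44 45 41 42 43 43
side dark [280.7 190.5] 397 [[258.3, 188.2], [302.1, 182.7], [303.5, 194.3], [259.7, 199.8]]
0 -0.03 [268.7 212.3]
0 0.045 [297.3 208.5]
0.03 -0.03 [267.5 204. ]
0.03 0.045 [295.6 200.3]
0.06 -0.03 [266.4 195.9]
0.06 0.045 [294.  192.5]
0.09 -0.03 [265.3 188.2]
0.09 0.045 [292.4 184.9]
top dark [344.6 174.5] 122 [ 0.6246 -0.0807  0.02  ]
top dark [405.9 232. ] 129 [ 0.4739 -0.2318  0.02  ]
top dark [299.5 228.7] 33 [0.4866 0.0371 0.02  ]
top dark [461.7 243.1] 86 [ 0.4441 -0.3688  0.02  ]
top dark [295.  264.1] 22 [0.3974 0.0491 0.02  ]
bar [412.  281.3] 129 [ 0.3514 -0.2427  0.016 ]
```

All four offcuts show deep inside the box (dark cluster about 60 mm and more behind the lip). None are on the bench, and the pusher is down and released. Handing in.

```bash
python3 -c "
from workcell import *
print(hand_in())"
```

```text
the job is handed in; nothing more can be done
None
```

The job is handed in at about 25 s of the 72 s limit (no verdict came back): the box lies across the batten on the second try after falling back once, all four offcuts read as inside it in the last camera readings, the pusher is down flat outside the mouth, and I saw no contact with the tape measure or sanding block.

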